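Show the notched calibration plate to the bench camera

ROBOT

A 6-joint arm with a two-finger parallel gripper is mounted at the origin on the work surface. World frame = base frame: x ahead of the robot, y to its left, z up, the work surface at z = 0. Lengths are in m, angles in rad, forces in N, time in s.
With the tool pointing down it reaches from about 0.4 to 0.825 m from the base axis. Payload 7 kg.
Tool frame: the origin (TCP) lies at the very end of the fingers, on their centre line; the grasp point (between the pads) lies manip.tcp_to_grasp behind it (manip.tcp_to_grasp is the distance from the TCP to the grasp point, in m); z points along the fingers, y is the line along which they close (so a half turn about z gives the same grasp; the last joint's range is limited). The gripper opens to 85 mm and grips with 20 to 120 N. Pads are 22 mm wide; open, the fingers measure 114 mm over their backs; the gripper's body (76 mm by 85 mm) begins 54 mm behind the grasp point. The pads swing forward as they close: fully open they stand 13 mm farther back than shut.
Start: joints at [1.525, 0.359, 0.012, 0, -1.224, -0.288], TCP at [0.221, 0.638, 0.206] pointing down, gripper open.
Joint ranges: [-3.07, 3.07], [-1.43, 2.12], [-1.02, 1.25], [-3.03, 1.67], [-3.05, -0], [-3.03, 3.03]. Speed limits (rad/s): [2.39, 2.39, 3.01, 3.14, 3.14, 3.14].

INTERFACE

Orientations are given as a unit quaternion [x, y, z, w].
In Python, from cell import manip, grab_frame gives the robot as it stands.
- The arm moves only by the tool play_rows, never from a script. Its argument "motion" is a list of rows, each a list of 7 numbers: the shift along the tool's x, y, z in units of 30 mm (1.0 is 30 mm), then the turn, a rotation vector about the tool's x, y, z in units of 5 degrees (1.0 is 5 degrees), then the opening, from 0 (shut) to 1 (fully open). In form: [[tx, ty, tz, wx, wy, wz, grip], ...]. A call has 1 to 12 rows; each row is the pose to reach, as a shift and turn from the pose commanded when the call began, along the tool's axes at that moment; what a row does not reach only later rows make up. A row lasts 1/12 s, in which the tool goes at most 41.7 mm and 7.16 degrees, less where a joint would pass 70% of its speed; a pose out of reach is approached as far as the arm can. A call with a gripper value outside its range is refused whole. The fingers move at their own pace and stop on an object; "squeeze" is the grip in N (left out, the last holds). Time passes only in rows, so rows that repeat a pose let the fingers close. It gives the time, the measured TCP pose, the force, the opening and the grip force at its end, in the units of the state.
- manip.get_state(): the state, without advancing time (a new reading comes with each control period).
- grab_frame(name): name is "side" or "top"; returns a dict with "frame" (384x512x3 uint8, red, green, blue), "vfov" (degrees; the focal length in pixels is half the picture's height over the tangent of half this angle, whatever the lens; pixels are square), "cx", "cy" (the principal point, pixels), "rvec" (rotation vector, rad) and "tvec" (3), from world to camera coordinates, as OpenCV has them. Camera axes: x right, y down, z forward; pixel columns grow to the right and rows downward; lengths in m; the calibration is good to about 2 mm. A picture is of the moment at which its call begins. There is no depth.
- manip.sign_off(): hands the job in; it is judged then, once.
The state is a dict: "clock": time; "qpos": joint angles; "joint_vel": joint speeds; "effort": joint torques, N m; "tool_pos": TCP position; "eef_rot": TCP orientation; "wrist_force": force on the tool from outside, world axes, zero at the start; "wrist_torque": the same for the moment, N m; "gripper_width": opening from 0.0 (shut) to 1.0 (fully open); "gripper_force": force on a finger pad.
Only numpy, scipy, OpenCV 4.12 (cv2) and the standard library are available. Lean on these libraries where they do the work, as an engineer would, in place of code of your own. Each camera call takes 0.05 s, during which the arm holds its last target. There are 200 camera calls.

TASK

Two glass plates hang on the hanger stand; take the one with the small corner notch, pinching it only by the frosted end that the notch marks and never touching its clear dotted glass, and lift it up and off its hook. Hold it to the bench camera with the label turned up square to the lens and no finger on it, the label centred about 12 cm in front of the lens, the plate's long edges level and its slotted edge on top, touching nothing else. Finish while still holding it there, steady; leave the other plate hanging and the other things on the bench alone.

Things in the scene. Friction and masses are not known exactly. Their poses are not given: they have to be found in the camera images.
- plate: the wanted glass plate, 120 x 70 x 5 mm, 0.11 kg, hung on one of the two hooks. Origin mid-plate; x out of the label face, y along the length to the frosted end, z up to the slotted edge. Frosted (pale grey): y 16 to 60 mm; notch 12 x 12 mm cut from its top outer corner, at your upper right when the label faces you. Slot: y -16 to 16, z 5 to 27 mm. Label faces the post or away
- plate_clear: the clear greenish glass with black dots of the wanted plate (all of it at y below +16 mm, including the bridge over the slot), fixed to the frosted end; same origin and axes as the plate. Fingers must not touch it
- plate_label: the lower part of the frosted end, with the label on its +x face (y 16 to 60, z -35 to -5 mm of the plate), fixed; same origin and axes as the plate. No finger may cover it at the end
- label (a point): middle of the label's face: white paper 30 x 24 mm with dark bars and a blue line, only on the plate's +x face, low in the frosted end, at (+3, +38, -19) mm of the plate
- grip (a point): the place to pinch the frosted end across its 5 mm thickness from above: at (0, +36, +25) mm of the plate, 10 mm under the top edge. Fingertips 19 mm below this point still leave the label free
- spare: the other plate, same size, weight, slot and axes, clear all over with square corners (no notch) and a band of white tape over its +y end; it hangs on the other hook and is to stay there. Origin in its middle
- hanger: hanger stand, fixed, turned any way: foot radius 55 mm, post radius 7 mm, level bar along x, 16 wide, 3 thick, top 150 mm above the bench; at both ends (x +-80 to 83 mm) a lip stands 8 mm above the bar. Slots rest on the bar at x about +65 and -65 mm: lift a plate 9 to 18 mm, draw it outwards past the lip, then up. Origin on the bench under the post
- camera_head: fixed camera: red body 44 mm square, black lens radius 16 mm, white ring light radius 34 mm. Origin: middle of the lens front; x out of the camera's back (to +109 mm), so the lens looks along -x, 40 degrees downwards, sideways across the bench towards the hanger; y level, z image up. A plate shown rightly has its x, y, z parallel to these, label at x = -120 mm, y = z = 0
- camera_stand: the camera's stand, fixed: foot 160 x 120 x 14 mm, column of radius 10 mm, 363 mm high. Origin at the bench under the column; the lens looks out along its -x side, lens front 113 mm in front of the column and 257 mm above the bench
- screwdriver: a screwdriver lying on the bench, 170 mm long; bystander
- jar: a small jar with blue cap, radius 24 mm, 60 mm high; bystander
- board: a small green circuit board on standoffs, 70 x 50 mm, 20 mm high; bystander
Mind the look-alikes: they are no part of the job. What is shaped like the plate but orange or yellow is not meant. What is shaped like the hanger but purple is not meant.

How it is judged:
By the outcome, as a careful person would: the job done as asked, in the order asked, and still so for the second after the job is handed in, while the arm keeps its last pose, push and grip.
It also fails if it takes over 38 s, if anything falls off the work surface, if the arm or the gripper's body presses on something with over 40 N, if the wrist force passes 120 N, or if a joint passes its speed limit or range.

## Working session

There is one attempt and no reset: what is moved stays moved. The work goes in short steps, Python scripts to look and compute and a tool call to move; the robot and the scene stay as the last step left them, time stands still between calls to the robot, and variables do not carry over. Pictures are saved under pics/ and viewed, at most 10 in all, crops included, and the job is handed in when it is done.

Besides the shell and the picture viewer there is one more tool, called after "Emit:" in YAML: its name, and indented under it one key for each argument. play_rows: Moves the arm, as the interface text tells. Its arguments: {"type":"object","properties":{"motion":{"type":"array","items":{"type":"array","items":{"type":"number"}}},"squeeze":{"type":"number"}},"required":["motion"]}

```bash
mkdir -p pics; ls
python3 - <<'E'
from cell import manip, grab_frame
import cv2, pickle
print(manip.get_state(), manip.tcp_to_grasp)
for n in("side","top"):
    f=grab_frame(n); pickle.dump(f,open(n+"0.pkl","wb"))
    print(n,f["vfov"],f["cx"],f["cy"],f["rvec"],f["tvec"])
    cv2.imwrite(f"pics/{n}0.png",cv2.resize(f["frame"][...,::-1],(800,600),interpolation=cv2.INTER_CUBIC))
E
```

```text
pics
{'clock': 0.0, 'qpos': array([ 1.52509779e+00,  3.59410735e-01,  1.10604590e-02, -3.69344326e-04,
       -1.22414715e+00, -2.88098493e-01]), 'joint_vel': array([ 3.24392584e-04,  2.85391654e-04,  1.43315706e-04,  2.16643250e-03,
       -1.73844355e-05, -9.08686016e-04]), 'effort': array([ 7.15981460e-04, -5.83311439e+01,  2.93422508e+01,  6.93660825e+00,
       -5.93683653e-03, -2.09034334e-05]), 'tool_pos': array([0.22100218, 0.63721879, 0.20534556]), 'eef_rot': array([ 9.86093921e-01, -1.66186716e-01, -6.95257627e-05,  8.65302157e-04]), 'wrist_force': array([-0.13121149, -0.36678718,  1.17953556]), 'wrist_torque': array([-0.02270605, -0.04648951,  0.01117517]), 'gripper_force': 0.0, 'gripper_width': 0.9997621448975991} 0.0187
side 47.54635222396837 253.11497293645849 199.03548168527306 [ 2.12308995 -0.57704986  0.30354254] [-0.52095023  0.28160844  1.06691647]
top 45.74826699720462 252.52815903972623 185.20191831470765 [ 2.11273674 -2.13350117  0.17988465] [-0.04900379  0.5614841   1.36996758]
```

View pics/side0.png

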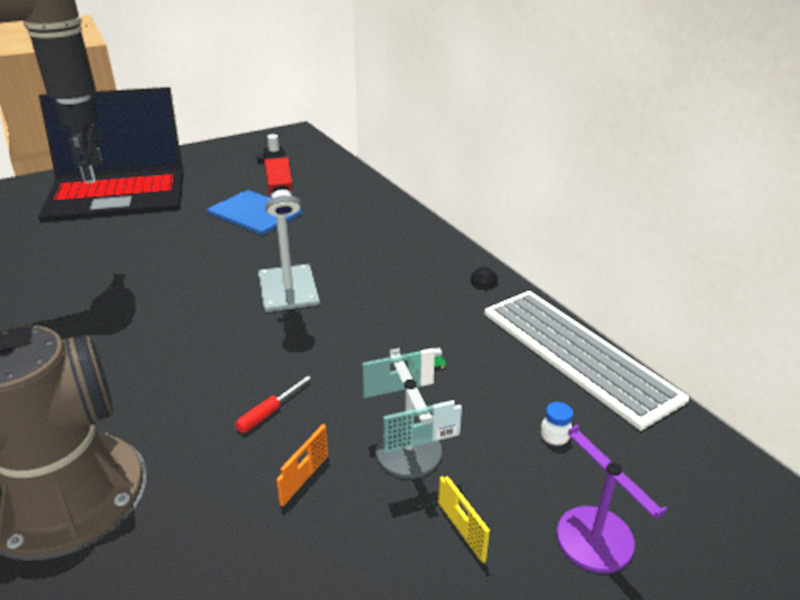

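View pics/top0.png

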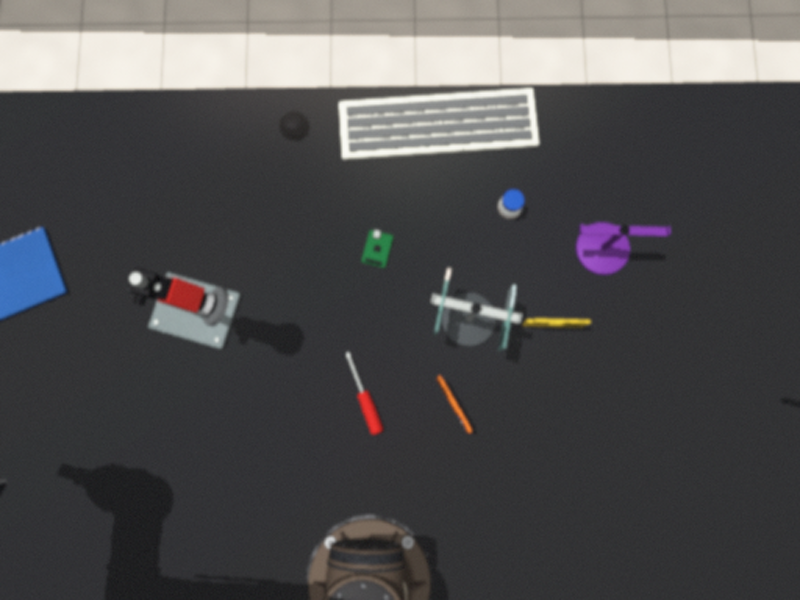

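Candidates in the side view (800x600): teal plate with label and dots at (422,425), which is the wanted one. The look-alikes are the spare with white tape at (400,372), the orange plate (303,465) and the yellow plate (463,518). The hanger is at (410,410) and the purple one at (600,500) is a decoy. The camera head is at (280,190) in side and (190,297) in top. I'll check the choice with a close crop.

```bash
cat > h.py <<'E'
import numpy as np, cv2, pickle
from scipy.spatial.transform import Rotation as R
from scipy.optimize import least_squares
def cam(f):
    F=f["frame"].shape[0]/2/np.tan(np.radians(f["vfov"])/2)
    K=np.array([[F,0,f["cx"]],[0,F,f["cy"]],[0,0,1]]); return K,np.array(f["rvec"],float),np.array(f["tvec"],float)
def proj(f,P):
    K,r,t=cam(f); return cv2.projectPoints(np.atleast_2d(np.asarray(P,float)),r,t,K,None)[0][:,0]
def ray(f,uv):
    K,r,t=cam(f); Rm=R.from_rotvec(r).as_matrix(); d=Rm.T@np.linalg.solve(K,[uv[0],uv[1],1]); return -Rm.T@t,d/np.linalg.norm(d)
def tri(fs,uvs):
    A=np.zeros((3,3));b=np.zeros(3)
    for f,u in zip(fs,uvs):
        c,d=ray(f,u);M=np.eye(3)-np.outer(d,d);A+=M;b+=M@c
    return np.linalg.solve(A,b)
def onz(f,uv,z):
    c,d=ray(f,uv); return c+d*(z-c[2])/d[2]
def load(n): return pickle.load(open(n+".pkl","rb"))
def crop(f,x0,y0,x1,y1,s):
    im=cv2.resize(f["frame"][y0:y1,x0:x1,::-1],None,fx=s,fy=s,interpolation=cv2.INTER_CUBIC)
    return np.ascontiguousarray(im)
E
python3 - <<'E'
from h import *
s,t=load("side0"),load("top0")
a=crop(s,225,215,305,315,5); b=crop(t,265,160,345,235,5)
im=np.zeros((500,800,3),np.uint8); im[:500,:400]=a; im[:375,400:]=b
cv2.imwrite("pics/c1.png",im)
a=crop(s,155,80,215,200,5); b=crop(t,75,160,175,230,5)
im=np.zeros((600,800,3),np.uint8); im[:,:300]=a; im[:350,300:]=b
cv2.imwrite("pics/c2.png",im)
E
```

```text
(no output)
```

View pics/c1.png

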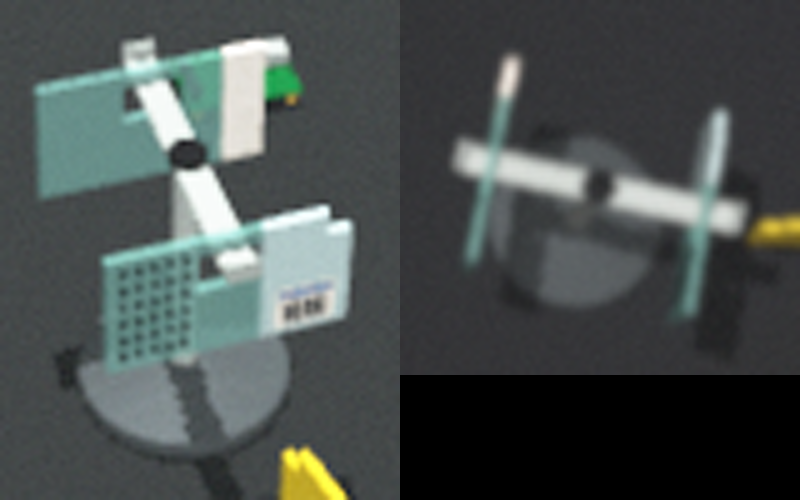

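View pics/c2.png

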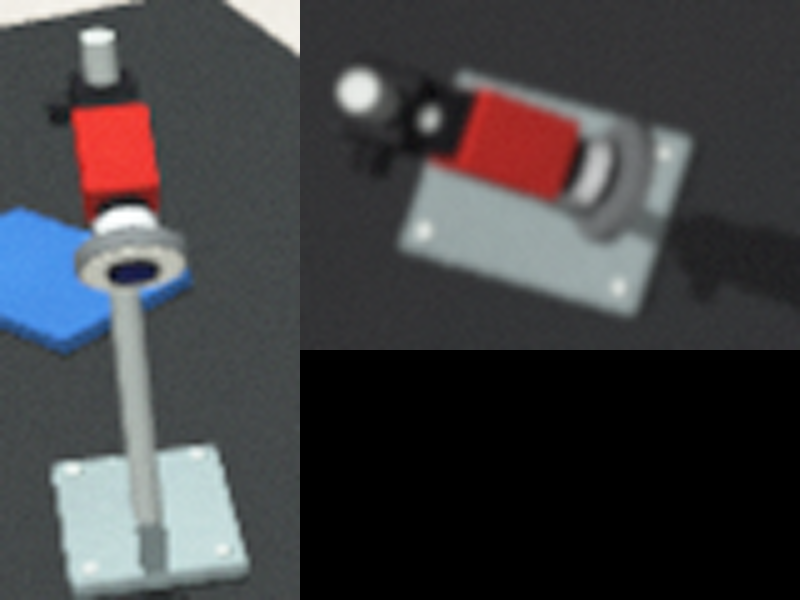

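c1 shows the wanted plate at the near end of the bar: notch at its upper right (330,215)–(352,225), label at (303,305) facing away from the post, dots at left. c2 shows the lens centre at about (135,271) in side, the column top at (97,38) in side and (358,92) in top, and the foot corners. Next step is to fit the poses.

```bash
cat > fit.py <<'E'
from h import *
s,t=load("side0"),load("top0")
def px(l,ox,oy,dx=0): return [((a-dx+.5)/5-.5+ox,(b+.5)/5-.5+oy) for a,b in l]
Rz=lambda a:R.from_euler('z',a).as_matrix()
def fit(model,obs,p0):
    # obs: list of (frame, local point, pixel)
    def res(p): return np.concatenate([(proj(f,model(p,np.array(q,float)*1e-3))[0]-u) for f,q,u in obs])
    r=least_squares(res,p0,loss="soft_l1"); print(np.round(r.x,4)); print(np.round(r.fun.reshape(-1,2),1).tolist()); return r.x
# camera stand
C=px([(97,36),(135,271)],155,80)+px([(55,465),(213,446),(247,573),(75,592)],155,80)
T=px([(358,91)],75,160,300)+px([(460,70),(692,135),(635,315),(400,250)],75,160,300)
print("column top",tri([s,t],[C[0],T[0]]))
for a,b in zip([C[2],C[3],C[4],C[5]],[T[4],T[1],T[2],T[3]]): print("corner",tri([s,t],[a,b]))
m=lambda p,q:np.array([p[0],p[1],0])+Rz(p[2])@(q+np.array([p[3]*(q[2]<.1),0,0]))
cs=lambda x,y,z=14:(x,y,z)
obs=[(s,(0,0,363),C[0]),(t,(0,0,363),T[0]),(s,(-113,0,257),C[1])]
cor=[(80,-60,14),(-80,-60,14),(-80,60,14),(80,60,14)]
# order of T corners: far-left, far-right, near-right, near-left
for q,u in zip(cor,T[1:]): obs.append((t,q,u))
for q,u in zip(cor,[C[3],C[4],C[5],C[2]]): obs.append((s,q,u))
pc=fit(m,obs,[.5,.3,1.3,0.])
# hanger
H=px([(187,150)],225,215); HT=px([(598,185)],265,160,400)
print("post top",tri([s,t],[H[0],HT[0]]))
# plate
P=px([(103,260),(105,371),(330,217),(331,237),(353,224),(350,317),(262,335),(306,303)],225,215)
PL=[(2.5,-60,35),(2.5,-60,-35),(2.5,48,35),(2.5,48,23),(2.5,60,23),(2.5,60,-35),(2.5,16,-35),(3,38,-19)]
PT=px([(720,112),(690,318)],265,160,400); PTL=[(0,56,32),(0,-60,35)]
mp=lambda p,q:p[:3]+Rz(p[3])@q
pp=fit(mp,[(s,q,u) for q,u in zip(PL,P)]+[(t,q,u) for q,u in zip(PTL,PT)],[.55,-.25,.13,-1.8])
# hanger fit: bar ends at lip tops, post
HB=px([(455,155),(748,218)],265,160,400)
HS=px([(138,47),(238,262)],225,215)
fx=[(t,(81.5,0,156),HB[1]),(t,(-81.5,0,156),HB[0]),(t,(0,0,156),HT[0]),(s,(0,0,156),H[0]),(s,(-81.5,0,156),HS[0]),(s,(81.5,0,156),HS[1])]
ph=fit(m2:=lambda p,q:np.array([p[0],p[1],0])+Rz(p[2])@q,fx,[.55,-.2,-1.8])
# spare
np.savez("fit.npz",pc=pc,pp=pp,ph=ph)
for f,n in((s,"s"),(t,"t")): pass
loc=lambda p,w:Rz(p[2]).T@(w-np.array([p[0],p[1],0]))
print("plate in hanger",loc(ph,pp[:3]),np.degrees(pp[3]-ph[2]))
print("lens",m(pc,np.array([-.113,0,.257])),"camyaw",np.degrees(pc[2]))
E
python3 fit.py
```

```text
column top [0.52829005 0.34810774 0.36207164]
corner [0.49691712 0.44897626 0.01226549]
corner [0.61120939 0.41774793 0.01038707]
corner [5.68283870e-01 2.68482882e-01 1.29032206e-04]
corner [0.45355779 0.29939906 0.00555544]
[0.5286 0.348  1.2921 0.0079]
[[-0.3, -0.3], [0.1, -0.6], [-0.2, 0.7], [0.1, 0.0], [0.9, -0.0], [0.8, -0.0], [0.0, -0.3], [-0.0, -0.6], [0.2, -2.4], [-1.0, -1.2], [-1.3, -0.2]]
post top [ 0.50795952 -0.20382816  0.15416098]
[ 0.4938 -0.2659  0.1234 -1.8026]
[[0.5, 0.4], [0.3, 0.0], [0.1, -0.6], [-0.4, -0.8], [0.0, 0.7], [-0.8, -0.1], [-0.4, 0.3], [-0.2, 0.0], [1.3, 0.2], [-0.4, -1.9]]
[ 0.507  -0.2044 -1.8125]
[[-1.7, -0.2], [1.2, -0.4], [0.4, -0.0], [-0.5, -0.3], [-0.4, 0.0], [0.2, 0.3]]
plate in hanger [0.06289471 0.00188214 0.12338204] 0.5658989732517595
lens [0.49751596 0.23938989 0.257     ] camyaw 74.02967970944415
```

```bash
cat >> h.py <<'E'
Rz=lambda a:R.from_euler('z',a).as_matrix()
def down(yaw_y): # tool pointing down, tool y at heading yaw_y
    y=np.array([np.cos(yaw_y),np.sin(yaw_y),0]); z=np.array([0,0,-1.]); return np.c_[np.cross(y,z),y,z]
def units(p0,R0,p,Rt):
    d=R0.T@(np.array(p)-p0)/.03; w=R.from_matrix(R0.T@Rt).as_rotvec(degrees=True)/5
    return np.round(np.r_[d,w],2).tolist()
def now():
    from cell import manip
    s=manip.get_state(); return np.array(s["tool_pos"]),R.from_quat(s["eef_rot"]).as_matrix(),s
E
python3 - <<'E'
from h import *
p,Rt,s=now(); d=np.load("fit.npz"); pp=d["pp"]
y0=np.arctan2(Rt[1,1],Rt[0,1]); yf=pp[3]+np.pi; print(np.degrees([y0,yf]))
tot=(yf-y0)%(2*np.pi)-2*np.pi; print("total",np.degrees(tot))
g=pp[:3]+Rz(pp[3])@np.array([0,.036,.025-.0187]); print("tcp grasp",g)
W=[((.33,.30,.30),y0+tot*.33),((.44,-.05,.32),y0+tot*.68),((g[0],g[1],.26),yf)]
for q,y in W:
    Rn=down(y); print(units(p,Rt,q,Rn)); p,Rt=np.array(q),Rn
E
```

```text
[-109.12902331   76.7163635 ]
total -174.15461318331822
tcp grasp [ 0.52884928 -0.27415948  0.12968204]
[7.12, 9.44, -3.14, 0.01, -0.01, 11.49]
[12.2, -0.86, -0.67, 0.0, 0.0, 12.19]
[2.86, -7.51, 2.0, 0.0, 0.0, 11.15]
```

Emit:
play_rows:
  motion:
    - [7.12,9.44,-3.14,0,0,11.5,1]
    - [7.12,9.44,-3.14,0,0,11.5,1]
    - [7.12,9.44,-3.14,0,0,11.5,1]
    - [7.12,9.44,-3.14,0,0,11.5,1]
    - [7.12,9.44,-3.14,0,0,11.5,1]
    - [7.12,9.44,-3.14,0,0,11.5,1]
    - [7.12,9.44,-3.14,0,0,11.5,1]
    - [7.12,9.44,-3.14,0,0,11.5,1]
    - [7.12,9.44,-3.14,0,0,11.5,1]
    - [7.12,9.44,-3.14,0,0,11.5,1]
    - [7.12,9.44,-3.14,0,0,11.5,1]

```text
clock: 1.02
tool_pos: [0.3306, 0.299, 0.3014]
eef_rot: [0.784, -0.621, -0.0, -0.001]
wrist_force: [0.2, 0.0, 0.2]
gripper_width: 1.001
gripper_force: 0.0
```

Emit:
play_rows:
  motion:
    - [12.2,-0.86,-0.67,0,0,12.2,1]
    - [12.2,-0.86,-0.67,0,0,12.2,1]
    - [12.2,-0.86,-0.67,0,0,12.2,1]
    - [12.2,-0.86,-0.67,0,0,12.2,1]
    - [12.2,-0.86,-0.67,0,0,12.2,1]
    - [12.2,-0.86,-0.67,0,0,12.2,1]
    - [12.2,-0.86,-0.67,0,0,12.2,1]
    - [12.2,-0.86,-0.67,0,0,12.2,1]
    - [12.2,-0.86,-0.67,0,0,12.2,1]
    - [12.2,-0.86,-0.67,0,0,12.2,1]
    - [12.2,-0.86,-0.67,0,0,12.2,1]
    - [12.2,-0.86,-0.67,0,0,12.2,1]

```text
clock: 2.02
tool_pos: [0.44, -0.0495, 0.3197]
eef_rot: [-0.362, 0.932, 0.0, -0.001]
wrist_force: [0.3, 0.7, 0.3]
gripper_width: 1.003
gripper_force: 0.0
```

Run:
```python
from h import *
p,Rt,s=now(); pp=np.load("fit.npz")["pp"]
print(s["clock"],p,np.degrees(np.arctan2(Rt[1,1],Rt[0,1])),s["qpos"])
print(units(p,Rt,(.5288,-.2742,.26),down(pp[3]+np.pi)))
```

```text
2.0167 [ 0.44002895 -0.04946365  0.31973569] 132.39100256255486 [ 3.35640418e-01 -9.46595806e-02 -2.67199987e-01 -4.13662995e-04
 -1.39990657e+00 -1.16650280e+00]
[2.86, -7.53, 1.99, 0.0, -0.02, 11.13]
```

Emit:
play_rows:
  motion:
    - [2.86,-7.53,1.99,0,0,11.13,1]
    - [2.86,-7.53,1.99,0,0,11.13,1]
    - [2.86,-7.53,1.99,0,0,11.13,1]
    - [2.86,-7.53,1.99,0,0,11.13,1]
    - [2.86,-7.53,1.99,0,0,11.13,1]
    - [2.86,-7.53,1.99,0,0,11.13,0.7]
    - [2.86,-7.53,1.99,0,0,11.13,0.7]
    - [2.86,-7.53,1.99,0,0,11.13,0.7]
    - [2.86,-7.53,1.99,0,0,11.13,0.7]
    - [2.86,-7.53,1.99,0,0,11.13,0.7]

```text
clock: 2.85
tool_pos: [0.5295, -0.2729, 0.2606]
eef_rot: [0.113, 0.994, 0.0, -0.0]
wrist_force: [-0.8, 0.2, 0.2]
gripper_width: 0.701
gripper_force: 0.0
```

```bash
cat > look.py <<'E'
import sys
from h import *
from cell import grab_frame
n=sys.argv[1]
for c in("side","top"): pickle.dump(grab_frame(c),open(c+n+".pkl","wb"))
E
python3 look.py 1
python3 - <<'E'
from h import *
p,Rt,s=now(); pp=np.load("fit.npz")["pp"]
print(s["clock"],p,s["qpos"],s["gripper_width"])
print(units(p,Rt,(.5288,-.2742,.1297),down(pp[3]+np.pi)))
S,T=load("side1"),load("top1")
# overlay plate outline and predicted tcp drop line
im=np.zeros((600,800,3),np.uint8)
for f,(x0,y0,x1,y1),ox in((S,(225,175,305,295),0),(T,(265,140,345,240),400)):
    c=crop(f,x0,y0,x1,y1,5)
    for Q in (p, np.array([.5288,-.2742,.1297])):
        u=(proj(f,Q)[0]-[x0,y0]+.5)*5-.5; cv2.drawMarker(c,tuple(int(v) for v in u),(0,0,255),0,12,1)
    pl=np.array([(2.5,-60,35),(2.5,48,35),(2.5,48,23),(2.5,60,23),(2.5,60,-35),(2.5,-60,-35)])*1e-3
    u=(proj(f,pp[:3]+pl@Rz(pp[3]).T)-[x0,y0]+.5)*5-.5
    cv2.polylines(c,[u.astype(int)],True,(255,0,255),1)
    im[:c.shape[0],ox:ox+400]=c
cv2.imwrite("pics/c3.png",im)
E
```

```text
2.95 [ 0.52937718 -0.27313788  0.26120533] [-1.48562051e-01  1.98276780e-01 -8.39151893e-02 -7.09490067e-05
 -1.28807207e+00 -1.64817065e+00] 0.6995688802576748
[0.01, -0.04, 4.38, 0.0, 0.01, 0.07]
```

View pics/c3.png

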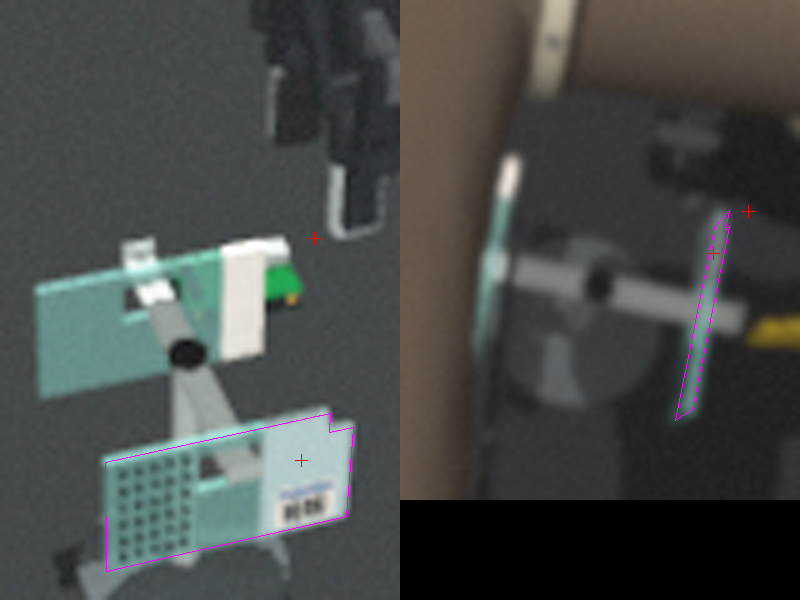

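The outline fits the plate: notch at (331,430) and label at (303,505), with the grasp cross (301,460) on frosted glass above the label. The fingers straddle it, so I descend.

Emit:
play_rows:
  motion:
    - [0,-0.04,1,0,0,0,0.7]
    - [0,-0.04,2,0,0,0,0.7]
    - [0,-0.04,2.8,0,0,0,0.7]
    - [0,-0.04,3.5,0,0,0,0.7]
    - [0,-0.04,4.1,0,0,0,0.7]
    - [0,-0.04,4.36,0,0,0,0.7]
    - [0,-0.04,4.36,0,0,0,0.7]
    - [0,-0.04,4.36,0,0,0,0.7]

```text
clock: 3.62
tool_pos: [0.5291, -0.2755, 0.1309]
eef_rot: [0.115, 0.993, -0.0, 0.0]
wrist_force: [-0.7, -0.8, 0.2]
gripper_width: 0.701
gripper_force: 0.0
```

Emit:
play_rows:
  motion:
    - [0,0,0,0,0,0,0.35]
    - [0,0,0,0,0,0,0.35]
    - [0,0,0,0,0,0,0.35]
    - [0,0,0,0,0,0,0.35]
  squeeze: 40

```text
clock: 3.95
tool_pos: [0.5289, -0.2759, 0.131]
eef_rot: [0.115, 0.993, -0.0, 0.001]
wrist_force: [0.6, -0.4, -0.3]
gripper_width: 0.349
gripper_force: 0.0
```

```bash
python3 look.py 2
python3 - <<'E'
from h import *
p,Rt,s=now(); pp=np.load("fit.npz")["pp"]
print(s["clock"],p,s["gripper_width"],s["wrist_force"])
print(units(p,Rt,(.5288,-.2742,.1297),down(pp[3]+np.pi)))
S,T=load("side2"),load("top2")
im=np.zeros((600,800,3),np.uint8)
for f,(x0,y0,x1,y1),ox in((S,(225,175,305,295),0),(T,(265,140,345,240),400)):
    im[:(y1-y0)*5,ox:ox+400]=crop(f,x0,y0,x1,y1,5)
cv2.imwrite("pics/c4.png",im)
E
```

```text
4.05 [ 0.52868618 -0.27589373  0.1305539 ] 0.34821294839492956 [-1.00529196 -0.83178971  0.05746596]
[0.01, 0.06, 0.03, 0.0, 0.01, 0.0]
```

View pics/c4.png

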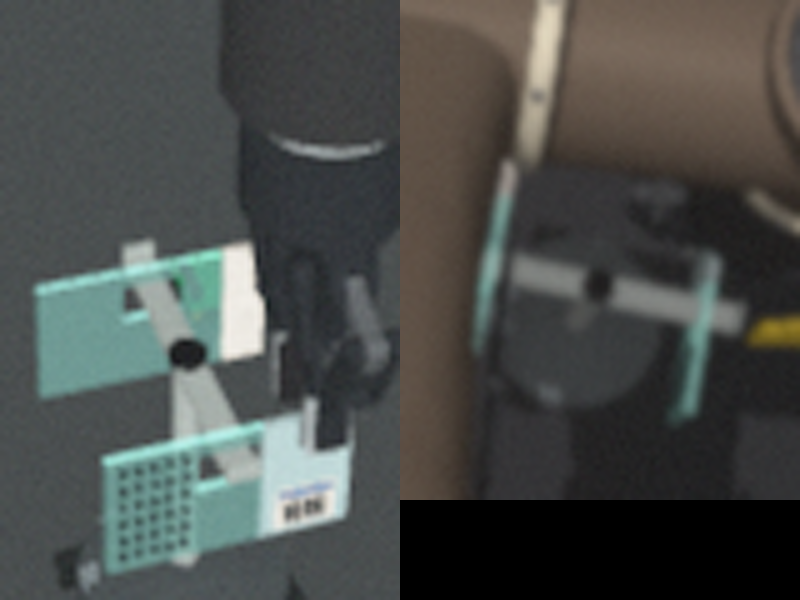

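The fingers straddle the frosted end, with the near fingertip at (325,448), above the label at (303,505) and right of the clear edge at x≈262. I close now.

Emit:
play_rows:
  motion:
    - [0,0.03,0.02,0,0,0,0.2]
    - [0,0.03,0.02,0,0,0,0.12]
    - [0,0.03,0.02,0,0,0,0]
    - [0,0.03,0.02,0,0,0,0]
    - [0,0.03,0.02,0,0,0,0]
    - [0,0.03,0.02,0,0,0,0]
    - [0,0.03,0.02,0,0,0,0]
    - [0,0.03,0.02,0,0,0,0]
    - [0,0.03,0.02,0,0,0,0]
  squeeze: 50

```text
clock: 4.8
tool_pos: [0.5287, -0.2749, 0.1295]
eef_rot: [0.116, 0.993, 0.0, -0.0]
wrist_force: [-1.0, 0.1, 0.5]
gripper_width: 0.031
gripper_force: 49.0
```

```bash
python3 look.py 3
python3 - <<'E'
from h import *
p,Rt,s=now()
print(s["clock"],p,s["gripper_width"],s["gripper_force"],s["wrist_force"])
S,T=load("side3"),load("top3")
im=np.zeros((600,800,3),np.uint8)
for f,(x0,y0,x1,y1),ox in((S,(225,175,305,295),0),(T,(265,140,345,240),400)):
    im[:(y1-y0)*5,ox:ox+400]=crop(f,x0,y0,x1,y1,5)
cv2.imwrite("pics/c5.png",im)
E
```

```text
4.9 [ 0.52872245 -0.27493008  0.12947198] 0.027683533277194146 48.97682547569275 [0.11523967 0.80254317 0.14536088]
```

View pics/c5.png

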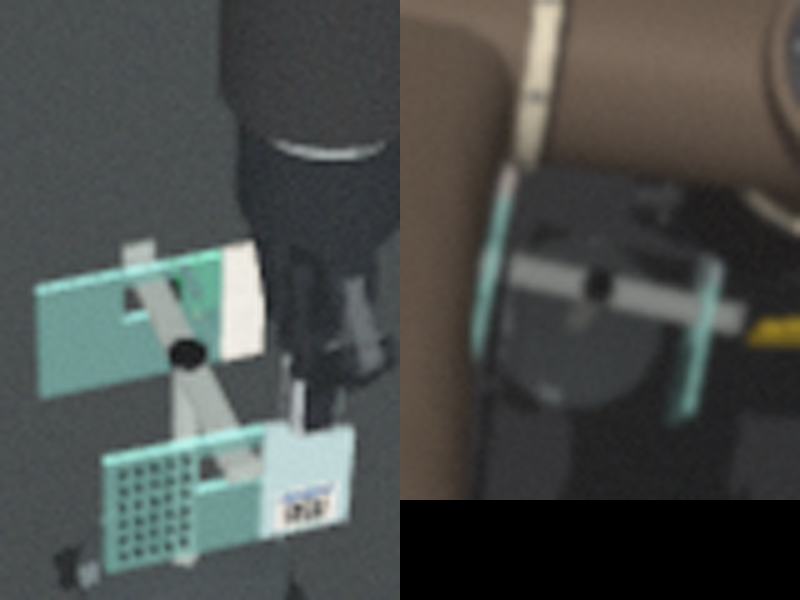

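Run:
```python
from h import *
s0,s1,s3=load("side0"),load("side1"),load("side3")
p0=np.array([.221,.637,.2053])
print("tcp0",proj(s0,p0), "tcp+30up",proj(s0,p0+[0,0,.03]))
g=cv2.cvtColor(s0["frame"],cv2.COLOR_RGB2GRAY); print(g[96:122,46:66:1])
print("tcp3",proj(s3,[.5287,-.2749,.1295]),proj(s3,[.5287,-.2749,.1595]))
g=cv2.cvtColor(s3["frame"],cv2.COLOR_RGB2GRAY); print(g[248:274,276:300])
```

```text
tcp0 [[ 61.93361628 120.90840749]] tcp+30up [[ 59.71785929 112.72644239]]
[[ 47  47  48  52  48  53  44  42  44  44  50  53  45  42  46  47  57  58
   37  36]
 [ 41  53  49  51  49  50  52  52  44  43  55  49  41  42  46  42  52  60
   48  33]
 [ 44  47  50  49  49  50  46  53  48  42  47  44  35  40  46  49  45  54
   59  38]
 [ 44  49  45  47  49  37  42  48  48  42  46  42  39  47  45  48  45  54
   58  39]
 [ 40  49  47  49  48  35  34  42  46  47  44  46  42  45  50  49  51  58
   58  37]
 [ 38  44  46  44  48  36  36  43  44  46  41  41  38  46  45  43  42  53
   66  53]
 [ 37  46  47  42  43  42  41  46  51  49  38  44  42  46  43  44  45  46
   53  56]
 [ 40  40  47  49  48  53  56  57  53  47  40  45  41  42  45  46  49  46
   52  50]
 [ 38  43  47  50  56  48  57  56  55  42  45  39  47  49  46  45  42  45
   49  46]
 [ 38  42  42  50  46  47  45  45  45  42  47  64  75  46  43  45  49  40
   38  39]
 [ 36  33  40  43  62  81  68  38  42  44  62 114 122  53  44  43  40  38
   36  38]
 [ 33  38  44  36  57  92  88  42  54  57  64 124 144  67  38  37  36  40
   40  36]
 [ 36 
[... 3176 characters left out ...]
84 202 208 210 210 209 206 208 209 210 209 211 207 209 209 208 210
  196 148  81  79  78  76]
 [186 186 200 207 207 209 208 210 209 210 209 209 209 210 208 211 209 208
  193 136  77  77  76  71]
 [183 188 204 208 209 208 208 208 208 206 209 211 208 208 210 209 208 208
  187 124  80  72  75  77]
 [179 195 209 211 207 210 210 208 208 210 209 209 207 210 208 211 211 209
  182 110  78  80  77  78]
 [167 189 211 209 210 210 210 210 208 210 209 212 214 217 209 202 217 207
  180 100  76  77  78  80]
 [146 177 208 209 209 207 211 215 217 215 199 194 188 184 183 197 222 208
  177  99  77  77  79  79]
 [147 181 208 212 215 214 194 198 187 185 173 172 177 175 176 216 219 206
  180  99  80  78  78  78]]
```

Run:
```python
from h import *
s0,s1,s2=load("side0"),load("side1"),load("side2")
def pr(n,f,p,yaw,half,back):
    y=np.array([np.cos(yaw),np.sin(yaw),0]); x=np.array([-y[1],y[0],0])
    for sg in(1,-1):
        for b in back: print(n,sg,b,[np.round(proj(f,p+sg*half*y+e*.011*x+[0,0,b])[0],1).tolist() for e in(-1,1)])
pr("s0",s0,np.array([.221,.637,.2053]),np.radians(-109.1),.057,(.013,.038))
pr("s1",s1,np.array([.5294,-.2731,.2612]),np.radians(76.4),.044,(.009,.034))
pr("s2",s2,np.array([.5287,-.2759,.1306]),np.radians(76.7),.029,(.004,.029))
d=cv2.absdiff(load("side2")["frame"],load("side3")["frame"]).max(2)>25
ys,xs=np.nonzero(d); print(xs.min(),xs.max(),ys.min(),ys.max(),d.sum())
print("diff pixels in label area", d[262:282,276:298].sum())
g2,g3=[cv2.cvtColor(load(k)["frame"],cv2.COLOR_RGB2GRAY) for k in("side2","side3")]
print(g2[255:282,290]);print(g3[255:282,290]);print(g2[270:282,280]);print(g3[270:282,280])
a=crop(load("side0"),36,70,86,130,8);b=crop(load("side3"),255,215,305,290,8)
im=np.zeros((600,800,3),np.uint8);im[:480,:400]=a;im[:,400:]=b;cv2.imwrite("pics/c6.png",im)
```

```text
s0 1 0.013 [[54.8, 124.8], [61.8, 124.3]]
s0 1 0.038 [[52.8, 117.8], [59.9, 117.3]]
s0 -1 0.013 [[60.2, 110.9], [66.8, 110.4]]
s0 -1 0.038 [[58.4, 104.2], [65.1, 103.7]]
s1 1 0.009 [[285.4, 206.5], [276.1, 208.2]]
s1 1 0.034 [[285.9, 197.4], [276.5, 199.0]]
s1 -1 0.009 [[300.1, 230.4], [290.2, 232.3]]
s1 -1 0.034 [[300.9, 220.9], [290.9, 222.8]]
s2 1 0.004 [[285.3, 256.6], [276.7, 258.5]]
s2 1 0.029 [[285.8, 248.8], [277.0, 250.6]]
s2 -1 0.004 [[294.3, 273.2], [285.3, 275.3]]
s2 -1 0.029 [[295.0, 265.2], [285.8, 267.2]]
1 326 1 292 1103
diff pixels in label area 95
[ 50  49  46  54  53  54  58  55  52  78 162 207 207 210 209 215 195 180
 218 214 212 213 220 205 132  75  76]
[ 56  48  54  50  53  93 166 205 208 209 210 212 209 208 210 208 209 183
 176 203 187 197 212 218 185 103  80]
[208 207 212 209 212 222 225 229 230 230 223 172]
[207 210 209 215 215 212 224 227 227 228 225 191]
```

View pics/c6.png

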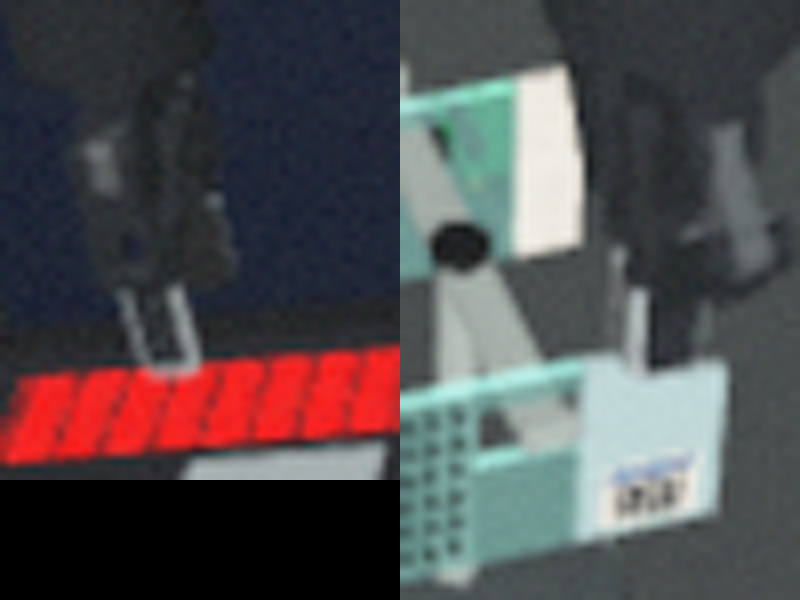

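c6 shows the near fingertip in side view ending around (680,372), covering the plate's top by only a little. It looks higher than the reported TCP. A small test lift, with the plate still captive on the hook, will show whether the grip is firm.

Emit:
play_rows:
  motion:
    - [0,0,-0.1,0,0,0,0]
    - [0,0,-0.2,0,0,0,0]
    - [0,0,-0.3,0,0,0,0]
    - [0,0,-0.4,0,0,0,0]
    - [0,0,-0.4,0,0,0,0]
    - [0,0,-0.4,0,0,0,0]

```text
clock: 5.4
tool_pos: [0.5289, -0.275, 0.1418]
eef_rot: [0.116, 0.993, -0.0, 0.0]
wrist_force: [0.5, 0.2, -1.3]
gripper_width: 0.027
gripper_force: 48.9
```

```bash
python3 look.py 4
cat > track.py <<'E'
from h import *
# image shift of patches between two frames by template match with subpixel
def shift(a,b,x0,y0,x1,y1,m=8):
    A=cv2.cvtColor(a["frame"],cv2.COLOR_RGB2GRAY);B=cv2.cvtColor(b["frame"],cv2.COLOR_RGB2GRAY)
    k=8;t=cv2.resize(A[y0:y1,x0:x1],None,fx=k,fy=k,interpolation=cv2.INTER_CUBIC);w=cv2.resize(B[y0-m:y1+m,x0-m:x1+m],None,fx=k,fy=k,interpolation=cv2.INTER_CUBIC)
    r=cv2.matchTemplate(w,t,cv2.TM_CCOEFF_NORMED);_,v,_,l=cv2.minMaxLoc(r);return l[0]/k-m,l[1]/k-m,round(v,3)
E
python3 - <<'E'
from track import *
p,Rt,s=now(); print(s["clock"],p,s["gripper_width"],s["gripper_force"],s["wrist_force"],s["wrist_torque"])
for a,b in((2,3),(3,4)):
    A,B=load(f"side{a}"),load(f"side{b}")
    print(a,b,"label",shift(A,B,279,268,296,282),"dots",shift(A,B,246,264,262,288),"spare",shift(A,B,232,230,250,254))
print("expect 12mm:",proj(B,[.49,-.266,.135])-proj(B,[.49,-.266,.123]))
E
```

```text
5.5 [ 0.52869645 -0.27490469  0.14146115] 0.030768371954897344 48.93231153488159 [ 0.43328707  0.16178728 -2.07764561] [ 0.01076911 -0.06735583 -0.03823863]
2 3 label (0.25, 0.5, 0.971) dots (0.0, 0.0, 0.974) spare (0.0, 0.0, 0.987)
3 4 label (0.625, -3.875, 0.962) dots (0.25, -3.625, 0.949) spare (0.0, 0.0, 0.986)
expect 12mm: [[ 0.12327041 -3.74686264]]
```

The plate rose 12 mm evenly and the grip is firm. Next I draw it out past the lip by 45 mm, then go up.

Emit:
play_rows:
  motion:
    - [0,-0.2,-0.03,0,0,0,0]
    - [0,-0.45,-0.03,0,0,0,0]
    - [0,-0.75,-0.03,0,0,0,0]
    - [0,-1.05,-0.03,0,0,0,0]
    - [0,-1.3,-0.03,0,0,0,0]
    - [0,-1.5,-0.03,0,0,0,0]
    - [0,-1.5,-0.03,0,0,0,0]
    - [0,-1.5,-0.03,0,0,0,0]
    - [0,-1.5,-0.03,0,0,0,0]

```text
clock: 6.25
tool_pos: [0.5183, -0.3188, 0.1423]
eef_rot: [0.116, 0.993, 0.0, -0.0]
wrist_force: [0.1, -0.5, -1.4]
gripper_width: 0.032
gripper_force: 48.9
```

```bash
python3 look.py 5
python3 - <<'E'
from track import *
p,Rt,s=now(); print(s["clock"],p,s["gripper_width"],s["gripper_force"],s["wrist_force"],s["wrist_torque"])
A,B=load("side4"),load("side5")
e=proj(B,[.483,-.31,.135])-proj(B,[.4935,-.266,.135]); print("expect",e)
print("label",shift(A,B,279,264,296,278,20),"dots",shift(A,B,246,260,262,284,20),"spare",shift(A,B,232,230,250,254))
E
```

```text
6.35 [ 0.518504   -0.31846822  0.14242097] 0.02588852738578825 48.948875069618225 [ 0.98123617  0.28774665 -1.55395269] [-0.0652154  -0.00148988 -0.00508946]
expect [[ 6.57883562 13.68869386]]
label (7.0, 13.5, 0.967) dots (6.0, 13.5, 0.832) spare (0.0, 0.0, 0.987)
```

```bash
cat > plan.py <<'E'
from h import *
d=np.load("fit.npz"); pp,pc=d["pp"],d["pc"]
c,s_=np.cos(pc[2]),np.sin(pc[2]); a=np.radians(40)
X=np.array([np.cos(a)*c,np.cos(a)*s_,np.sin(a)]);Y=np.array([-s_,c,0]);Z=np.cross(X,Y)
lens=np.array([pc[0],pc[1],.257])-.113*np.array([c,s_,0])
Rp=np.c_[X,Y,Z]
# plate in tool: axes: tool y=-px, z=-pz, x=-py
PT=np.array([[0,-1,0],[-1,0,0],[0,0,-1.]])   # columns: plate x,y,z in tool coords
tcp0=np.array([.5287,-.2749,.1295]); off=Rz(pp[3]).T@(pp[:3]-tcp0) # plate origin from TCP, plate axes
off[0]=0
Rt=Rp@PT.T
def goal(dist=.12):
    pl=lens-dist*X-Rp@np.array([.003,.038,-.019]); return pl-Rp@off, Rt
E
python3 - <<'E'
from plan import *
p,R0,s=now(); print("off",off,"goal",goal()[0],"stage",goal(.2)[0]); print(R0.T@PT*0 if 0 else "")
y0=pp[3]+np.pi
legs=[((.518,-.318,.33),down(y0)),((.48,-.14,.34),down(y0+np.radians(60))),((.45,-.06,.34),down(y0+np.radians(120))),((.43,0,.34),down(pc[2]+np.pi)),goal(.2),goal(.12)]
for q,Rn in legs:
    print(units(p,R0,q,Rn)); p,R0=np.array(q),Rn
E
```

```text
off [ 0.         -0.03602486 -0.00611796] goal [0.46904802 0.13273723 0.1971786 ] stage [0.4521865  0.07381895 0.14575559]

[0.02, 0.01, -6.25, 0.0, 0.0, 0.0]
[2.6, 5.48, -0.33, 0.0, 0.0, -12.0]
[-1.26, 2.56, 0.0, 0.0, 0.0, -12.0]
[-2.11, 0.06, 0.0, 0.0, 0.0, -11.46]
[0.03, -2.57, 6.47, 8.0, -0.0, -0.0]
[-0.0, -2.67, 0.0, 0.0, 0.0, 0.0]
```

Emit:
play_rows:
  motion:
    - [0,0,-0.3,0,0,0,0]
    - [0,0,-1,0,0,0,0]
    - [0,0,-2,0,0,0,0]
    - [0,0,-3,0,0,0,0]
    - [0,0,-4,0,0,0,0]
    - [0,0,-5,0,0,0,0]
    - [0,0,-5.8,0,0,0,0]
    - [0,0,-6.25,0,0,0,0]
    - [0,0,-6.25,0,0,0,0]

```text
clock: 7.1
tool_pos: [0.5196, -0.3192, 0.3349]
eef_rot: [0.115, 0.993, -0.001, 0.003]
wrist_force: [0.1, -0.1, -1.0]
gripper_width: 0.028
gripper_force: 49.0
```

Emit:
play_rows:
  motion:
    - [0.1,0.2,0,0,0,-0.4,0]
    - [0.3,0.7,-0.05,0,0,-1.4,0]
    - [0.6,1.3,-0.1,0,0,-2.7,0]
    - [0.9,1.9,-0.15,0,0,-4.1,0]
    - [1.2,2.5,-0.2,0,0,-5.5,0]
    - [1.5,3.1,-0.25,0,0,-6.9,0]
    - [1.8,3.7,-0.3,0,0,-8.2,0]
    - [2.1,4.3,-0.33,0,0,-9.6,0]
    - [2.35,4.9,-0.33,0,0,-10.8,0]
    - [2.5,5.3,-0.33,0,0,-11.6,0]
    - [2.6,5.48,-0.33,0,0,-12,0]
    - [2.6,5.48,-0.33,0,0,-12,0]

```text
clock: 8.1
tool_pos: [0.4795, -0.1396, 0.3392]
eef_rot: [-0.398, 0.917, 0.0, -0.0]
wrist_force: [-0.8, -0.4, -0.6]
gripper_width: 0.03
gripper_force: 49.0
```

Emit:
play_rows:
  motion:
    - [-0.05,0.1,0,0,0,-0.4,0]
    - [-0.15,0.3,0,0,0,-1.4,0]
    - [-0.3,0.6,0,0,0,-2.7,0]
    - [-0.45,0.9,0,0,0,-4.1,0]
    - [-0.6,1.2,0,0,0,-5.5,0]
    - [-0.75,1.5,0,0,0,-6.9,0]
    - [-0.9,1.8,0,0,0,-8.2,0]
    - [-1.05,2.1,0,0,0,-9.6,0]
    - [-1.15,2.35,0,0,0,-10.8,0]
    - [-1.22,2.5,0,0,0,-11.6,0]
    - [-1.26,2.56,0,0,0,-12,0]
    - [-1.26,2.56,0,0,0,-12,0]

```text
clock: 9.1
tool_pos: [0.45, -0.0608, 0.3393]
eef_rot: [0.803, -0.597, -0.0, 0.0]
wrist_force: [0.2, -1.1, -1.0]
gripper_width: 0.031
gripper_force: 49.0
```

Emit:
play_rows:
  motion:
    - [-0.1,0,0,0,0,-0.4,0]
    - [-0.3,0,0,0,0,-1.4,0]
    - [-0.5,0,0,0,0,-2.7,0]
    - [-0.7,0,0,0,0,-4.1,0]
    - [-0.95,0,0,0,0,-5.4,0]
    - [-1.2,0,0,0,0,-6.8,0]
    - [-1.45,0.05,0,0,0,-8,0]
    - [-1.7,0.05,0,0,0,-9.2,0]
    - [-1.9,0.05,0,0,0,-10.3,0]
    - [-2.05,0.06,0,0,0,-11.1,0]
    - [-2.11,0.06,0,0,0,-11.46,0]
    - [-2.11,0.06,0,0,0,-11.46,0]

```text
clock: 10.1
tool_pos: [0.4302, -0.0008, 0.3394]
eef_rot: [0.99, -0.139, -0.0, 0.0]
wrist_force: [0.0, 0.2, -1.8]
gripper_width: 0.027
gripper_force: 49.0
```

Run:
```python
from plan import *
p,R0,s=now(); print(s["clock"],p,s["qpos"],s["gripper_width"],s["gripper_force"],s["wrist_force"])
g,Rg=goal(); st=g-.08*Rg[:,2]; print(st)
print(units(p,R0,st,Rg)); print(units(st,Rg,g,Rg))
```

```text
10.1 [ 0.43020847 -0.00076161  0.33942798] [ 4.60291111e-01 -1.24196424e-01 -2.49700438e-01 -3.84714651e-05
 -1.44612747e+00  8.30766346e-01] 0.026584687624157874 49.006245732307434 [ 0.04820311  0.20688174 -1.80003679]
[0.45489952 0.08329893 0.25846215]
[0.02, -2.92, 2.7, 8.01, 0.0, -0.01]
[0.0, -0.0, 2.67, 0.0, 0.0, 0.0]
```

Emit:
play_rows:
  motion:
    - [0,-0.1,0.1,0.3,0,0,0]
    - [0,-0.35,0.3,1,0,0,0]
    - [0,-0.7,0.6,1.9,0,0,0]
    - [0,-1.05,0.95,2.9,0,0,0]
    - [0,-1.4,1.3,3.9,0,0,0]
    - [0,-1.75,1.6,4.8,0,0,0]
    - [0,-2.1,1.9,5.7,0,0,0]
    - [0,-2.4,2.2,6.5,0,0,0]
    - [0,-2.65,2.45,7.2,0,0,0]
    - [0,-2.8,2.6,7.7,0,0,0]
    - [0,-2.92,2.7,8,0,0,0]
    - [0,-2.92,2.7,8,0,0,0]

```text
clock: 11.1
tool_pos: [0.4543, 0.0826, 0.2571]
eef_rot: [0.93, -0.134, 0.047, -0.339]
wrist_force: [0.2, -0.3, -1.5]
gripper_width: 0.03
gripper_force: 49.1
```

Run:
```python
from plan import *
p,R0,s=now(); print(s["clock"],p,s["qpos"],s["gripper_width"],s["gripper_force"],s["wrist_force"])
g,Rg=goal(); print(units(p,R0,g,Rg))
```

```text
11.1 [0.45434223 0.08260506 0.25708886] [-0.05305203 -0.04309724 -0.29267539 -0.7267261  -1.23572745  1.55691209] 0.029691255875392817 49.09476488828659 [ 0.18896602 -0.27614043 -1.4649579 ]
[0.01, -0.05, 2.65, -0.02, -0.0, -0.08]
```

Emit:
play_rows:
  motion:
    - [0,0,0.15,0,0,0,0]
    - [0,0,0.5,0,0,0,0]
    - [0,0,0.9,0,0,0,0]
    - [0,-0.02,1.35,0,0,0,0]
    - [0,-0.03,1.8,0,0,-0.05,0]
    - [0,-0.04,2.2,0,0,-0.08,0]
    - [0,-0.05,2.5,-0.02,0,-0.08,0]
    - [0,-0.05,2.65,-0.02,0,-0.08,0]
    - [0,-0.05,2.65,-0.02,0,-0.08,0]
    - [0,-0.05,2.65,-0.02,0,-0.08,0]
    - [0,-0.05,2.65,-0.02,0,-0.08,0]

```text
clock: 12.02
tool_pos: [0.4691, 0.1338, 0.1994]
eef_rot: [0.931, -0.127, 0.049, -0.338]
wrist_force: [-0.1, 0.6, -0.6]
gripper_width: 0.028
gripper_force: 49.1
```

```bash
python3 look.py 6
python3 - <<'E'
from plan import *
p,R0,s=now(); print(s["clock"],p,s["gripper_width"],s["gripper_force"],s["wrist_force"])
g,Rg=goal(); print(units(p,R0,g,Rg))
S,T=load("side6"),load("top6")
pl=g+Rp@off
im=np.zeros((600,800,3),np.uint8)
o=np.array([(-2.5,-60,35),(-2.5,48,35),(-2.5,48,23),(-2.5,60,23),(-2.5,60,-35),(-2.5,-60,-35)])*1e-3
for f,ox in((S,0),(T,400)):
    u0=proj(f,pl)[0].astype(int); x0,y0=u0-[40,60]
    print("crop",x0,y0)
    c=crop(f,x0,y0,x0+80,y0+120,5)
    for sg in(1,):
        q=o.copy(); u=(proj(f,pl+q@Rp.T)-[x0,y0]+.5)*5-.5
        for a in u: cv2.drawMarker(c,tuple(int(v) for v in a),(255,0,255),0,8,1)
    im[:,ox:ox+400]=c
cv2.imwrite("pics/c7.png",im)
E
```

```text
12.1167 [0.46908527 0.13360285 0.19940449] 0.03089814755422997 49.10890582948923 [ 0.15543039  0.55805849 -0.7889203 ]
[0.01, 0.07, 0.04, 0.02, -0.01, 0.08]
crop 161 109
crop 147 136
```

View pics/c7.png

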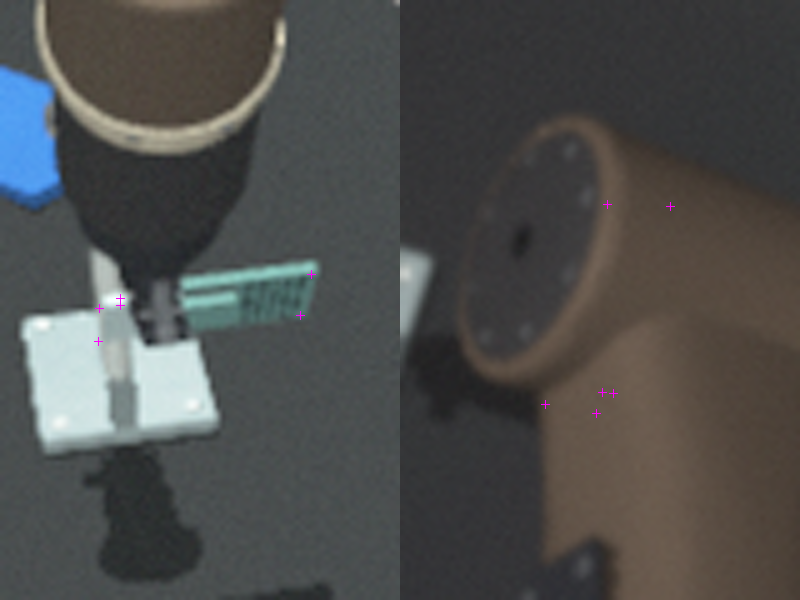

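Emit:
play_rows:
  motion:
    - [0,0.03,0.02,0.02,0,0.04,0]
    - [0,0.06,0.04,0.02,0,0.08,0]
    - [0,0.06,0.04,0.02,0,0.08,0]
    - [0,0.06,0.04,0.02,0,0.08,0]
    - [0,0.06,0.04,0.02,0,0.08,0]
    - [0,0.06,0.04,0.02,0,0.08,0]

```text
clock: 12.62
tool_pos: [0.4687, 0.1333, 0.1968]
eef_rot: [0.931, -0.131, 0.048, -0.339]
wrist_force: [-0.2, 0.6, -1.2]
gripper_width: 0.033
gripper_force: 49.1
```

```bash
python3 look.py 7
python3 - <<'E'
from plan import *
p,R0,s=now(); print(s["clock"],p,s["gripper_width"],s["gripper_force"],s["wrist_force"])
g,Rg=goal(); print(units(p,R0,g,Rg))
S=load("side7")
Rn=R0@PT; pl=p+Rn@off; print("label in cam axes mm",1e3*Rp.T@(pl+Rn@[.003,.038,-.019]-lens))
x0,y0,x1,y1=174,152,230,182; k=14
raw=crop(S,x0,y0,x1,y1,10); ov=crop(S,x0,y0,x1,y1,k)
def dr(pts,col,cl=True):
    u=(proj(S,pl+np.array(pts)*1e-3@Rn.T)-[x0,y0]+.5)*k-.5; cv2.polylines(ov,[u.astype(int)],cl,col,1)
for X_,col in((-2.5,(255,0,255)),(2.5,(0,255,255))):
    dr([(X_,-60,35),(X_,48,35),(X_,48,23),(X_,60,23),(X_,60,-35),(X_,-60,-35)],col)
    if X_<0: dr([(X_,-16,5),(X_,16,5),(X_,16,27),(X_,-16,27)],col); dr([(X_,16,35),(X_,16,-35)],(0,0,255),False)
im=np.zeros((600,800,3),np.uint8); raw=cv2.resize(raw,None,fx=.6,fy=.6) if 0 else raw[:,:]
im[:420,:784]=ov; raw=crop(S,x0,y0,x1,y1,6); im[420:600,:336]=raw
cv2.imwrite("pics/c8.png",im)
E
```

```text
12.7167 [0.46866803 0.13331125 0.19683377] 0.030547803432520126 49.09010164439678 [-0.05165392 -0.002928   -0.90818043]
[0.02, 0.0, -0.02, -0.0, -0.0, -0.0]
label in cam axes mm [-119.8785107     0.52099736   -0.55180171]
```

View pics/c8.png

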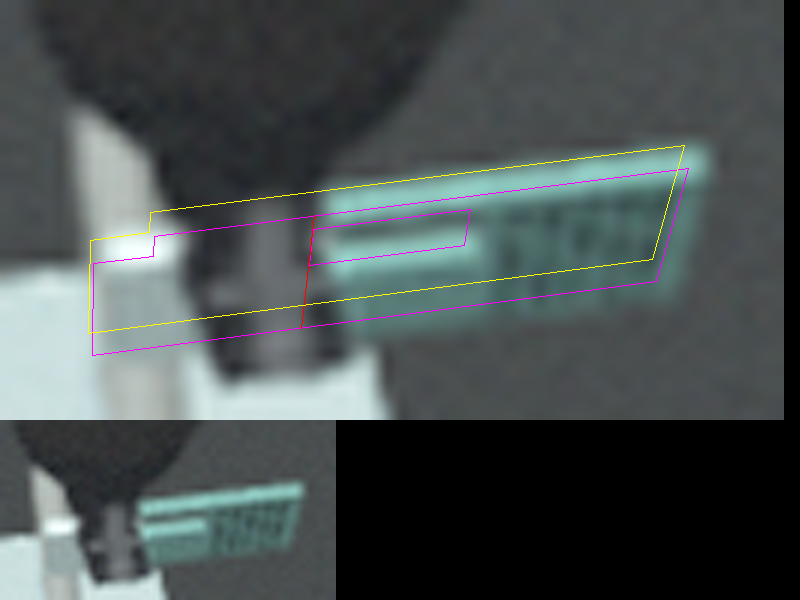

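In c8 the plate is held with its slotted edge on top. It sits about 1.3 px (3 mm) toward the clear end and slightly lower than predicted, with perhaps 1–2° less tilt. The label-side finger ended well above the label in c6. I make a small correction and hold.

Emit:
play_rows:
  motion:
    - [-0.04,0,-0.03,0.1,0,0,0]
    - [-0.08,0,-0.06,0.2,0,0,0]
    - [-0.08,0,-0.06,0.2,0,0,0]
    - [-0.08,0,-0.06,0.2,0,0,0]
    - [-0.08,0,-0.06,0.2,0,0,0]
    - [-0.08,0,-0.06,0.2,0,0,0]
    - [-0.08,0,-0.06,0.2,0,0,0]
    - [-0.08,0,-0.06,0.2,0,0,0]
    - [-0.08,0,-0.06,0.2,0,0,0]

```text
clock: 13.47
tool_pos: [0.466, 0.1329, 0.1982]
eef_rot: [0.928, -0.13, 0.049, -0.347]
wrist_force: [0.2, -0.3, -1.5]
gripper_width: 0.028
gripper_force: 49.1
```

```bash
python3 look.py 8
python3 - <<'E'
from plan import *
from track import shift
p,R0,s=now(); Rn=R0@PT; pl=p+Rn@off
print(s["clock"],"label cam mm",1e3*Rp.T@(pl+Rn@[.003,.038,-.019]-lens),"rot deg",R.from_matrix(Rp.T@Rn).as_rotvec(degrees=True),s["gripper_force"],abs(s["joint_vel"]).max())
A,B=load("side7"),load("side8"); print("plate",shift(A,B,200,160,226,178),"spare vs start",shift(load("side0"),B,232,228,250,256),"jar",shift(load("side0"),B,340,255,372,290))
from cell import manip
print(manip.sign_off())
E
```

```text
13.5667 label cam mm [-119.42944322    2.968386      1.25330643] rot deg [ 8.78173700e-04 -9.99715619e-01  2.49782916e-03] 49.098374247550964 0.0016589944718042723
plate (-0.5, 0.0, 0.98) spare vs start (0.0, 0.0, 0.995) jar (0.0, 0.0, 0.999)
the job is handed in; nothing more can be done
None
```

The notched plate was lifted off its hook by the frosted end and handed in at 13.6 s, held steady with the label about 12 cm from the lens, an estimated 3 mm and 1–2° or less from exact, with the spare plate and jar measured unmoved; the label was last seen clear of the fingers at the hook, since at the lens both cameras' view of it was blocked.

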